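# Roll the rolling pin across the pastry mat to the line

## Task

The rolling pin lies in the way at one end of the pastry mat. Roll it across the mat by pushing on its upper half with the fingertips, without gripping, lifting or dragging it or reaching down beside it, and leave it lying still on top of the white line at the other end, centred over the line and parallel to it. Leave the jars, shaker and vegetables round the mat where they stand.

Things in the scene. Friction and masses are not known exactly. Their poses are not given: they have to be found in the camera images.
- pin: Wooden rolling pin, 0.25 kg: one rigid piece, barrel 48 mm thick, 140 mm long, with a handle (25 mm thick, 38 mm long) at each end. Origin: on the axis, mid-length, 24 mm above the mat's top. x runs along it; y and z turn as it rolls (z up at the start). Friction with the mat about 0.6; fingertips grip it, so shoved from the side it drags. Let go at 0.1 m/s it stops in 1 to 2 cm.
- mat: Grey silicone pastry mat fixed to the worktop, 200 mm (its x) by 380 mm (its y), 3 mm thick. Origin: centre of its underside, on the worktop. The pin is to roll along the mat's y axis, towards +y or -y depending on the start, by 145 to 215 mm.
- line: Straight white line printed across the mat, 196 mm long and 6 mm wide, flush with the mat's top. Origin: middle of the line, at worktop height (3 mm below the mat's top); x axis along the line, y axis across it. It lies nearer the mat end that is away from the pin.
- jam_jar: Jam jar with lid, 73 mm wide, 84 mm tall, standing loose beyond the mat's +y end; leave it. Origin: centre of its underside.
- garlic_1: Garlic bulb, 53 mm wide and tall, loose beyond the mat's +y end; leave it. Origin: centre of its underside.
- tomato_2: Small tomato, 53 mm wide, 58 mm tall, loose beyond the mat's -y end; leave it. Origin: centre of its underside.
- salt_shaker: Salt shaker, 44 mm wide, 90 mm tall, loose beyond the mat's -y end; leave it. Origin: centre of its underside.
- spice_jar_0: Spice jar with a screw cap, 46 mm wide, 106 mm tall, loose beyond the mat's -y end; leave it. Origin: centre of its underside.

How it is judged:
By the outcome, as a careful person would: the job done as asked, in the order asked, and still so for the second after the job is handed in, with the robot touching nothing.
It also fails if it takes over 64 s, if anything falls off the work surface, if the arm or the gripper's body presses on something with over 40 N, if the wrist force passes 120 N, or if a joint passes its speed limit or range.

## Robot

A 7-joint arm with a two-finger parallel gripper is mounted at the origin on a cart in front of the work surface, level with it; the furniture and walls round the work are solid. World frame = base frame: x ahead of the robot, y to its left, z up, the work surface at z = 0. Lengths are in m, angles in rad, forces in N, time in s.
With the tool pointing down it reaches from about 0.425 to 0.875 m from the base axis. Payload 9.9 kg.
Tool frame: the origin (TCP) lies on the mounting face of the last link; the fingertips stand 173 mm ahead of it and the grasp point (between the pads) lies 155 mm ahead of it (manip.nose_length is the distance from the TCP to the fingertips, in m); z points along the fingers, y is the line along which they close (so a half turn about z gives the same grasp; the last joint's range is limited). The gripper opens to 85 mm and grips with 20 to 120 N. Pads are 22 mm wide; open, the fingers measure 114 mm over their backs; the gripper's body (76 mm by 85 mm) begins 54 mm behind the grasp point. The pads swing forward as they close: fully open they stand 13 mm farther back than shut.
Start: joints at [-1.339, 0.576, 0.025, 1.437, -0.015, 1.129, -0.057], TCP at [0.21, 0.642, 0.405] pointing down, gripper open.
Joint ranges: [-2.76, 2.76], [-0.34, 2.15], [-1.52, 1.57], [0.19, 2.46], [-1.09, 4.23], [0.17, 1.99], [-2.82, 2.82]. Speed limits (rad/s): [2.22, 2.22, 3.01, 3.01, 3.14, 3.14, 3.14].

## Interface

Orientations are given as a unit quaternion [x, y, z, w].
In Python, from bench import manip gives the robot as it stands. The module is installed in compiled form; this text tells all that it offers.
- The arm moves only by the tool servo_tool, never from a script. Its argument "motion" is text: rows parted by semicolons, each of 7 numbers parted by spaces: the shift along the tool's x, y, z in m, then the turn, a rotation vector about the tool's x, y, z in rad, then the opening in per cent of the stroke, from 0 (shut) to 100 (fully open). A call has 1 to 12 rows; each row shifts and turns the commanded pose from where the row before left it, along the tool's axes as they then stand; what a row does not reach is not made up. A row lasts 1/12 s, in which the tool goes at most 41.7 mm and 7.16 degrees, less where a joint would pass 70% of its speed; a pose out of reach is approached as far as the arm can. A call is refused whole if a number of a shift passes 0.0417 or a number of a turn 0.125, either way. A call with a gripper value outside its range is refused whole. The fingers move at their own pace and stop on an object; "squeeze" is the grip in N (left out, the last holds). Time passes only in rows, so rows that do not move let the fingers close. It gives the time, the measured TCP pose, the force, the opening and the grip force at its end, in the units of the state.
- manip.state(): the state, without advancing time (a new reading comes with each control period).
- manip.snapshot(name): name is "scene" or "top" or "wrist"; returns a dict with "color" (400x640x3 uint8, red, green, blue), "range_z" (400x640 float32, m along the optical axis (not along the pixel's ray), 0 where there is no reading), "fx", "fy", "cx", "cy" (pixels), "R" (3x3) and "t" (3): a world point X has camera coordinates R X + t; the wrist camera has in their place "T_tool_cam" (4x4, takes a point from camera to tool coordinates, whose origin is the TCP and whose axes are the flange's). Camera axes: x right, y down, z forward; pixel columns grow to the right and rows downward; lengths in m; the calibration is good to about 2 mm. A picture is of the moment at which its call begins: read the wrist's pose just before it.
- manip.sign_off(): hands the job in; it is judged then, once.
Trained networks look in the newest picture that a camera, given by its name, has taken for a name from the list of things; names that differ only in an ending like _2 or _b are one class to them, and where a whole thing is asked for, a point or a joint stands for the part that bears it (a point fixed in the world has none). Each returns a list of dicts, best first, with "p" (0 to 1); they miss things now and then, are a little off and sometimes report something else, mostly with a low value. They report only what shows in the picture. A call takes as long as a camera call.
- manip.cut_out(camera, label): "mask" (400x640 bool, what is visible of it) and "xy" ([column, row] in pixels, amid what is visible of it).
The state is a dict: "time": time; "joint_pos": joint angles; "qd": joint speeds; "tau": joint torques, N m; "tcp_pos": TCP position; "ee_rot": TCP orientation; "ft_force": force on the tool from outside, world axes, zero at the start; "ft_torque": the same for the moment, N m; "grip_width": finger opening in m; "grip_force": force on a finger pad.
Only numpy, scipy, OpenCV 4.12 (cv2) and the standard library are available. Lean on these libraries where they do the work, as an engineer would, in place of code of your own. Each camera call takes 0.05 s, during which the arm holds its last target. There are 200 camera calls.

## Working session

There is one attempt and no reset: what is moved stays moved. The work goes in short steps, Python scripts to look and compute and a tool call to move; the robot and the scene stay as the last step left them, time stands still between calls to the robot, and variables do not carry over. Pictures are saved under pics/ and viewed, at most 10 in all, crops included, and the job is handed in when it is done.

Besides the shell and the picture viewer there is one more tool, called after "Call:" by a JSON object that holds its "method" and its "body". servo_tool: Moves the arm, as the interface text tells. Its arguments: {"type":"object","properties":{"motion":{"type":"string"},"squeeze":{"type":"number"}},"required":["motion"]}

```bash
mkdir -p pics; cat > h.py <<'E'
import numpy as np, cv2
from bench import manip
def cloud(s):
    z=s["range_z"]; v,u=np.mgrid[0:400,0:640]
    c=np.stack([(u-s["cx"])/s["fx"]*z,(v-s["cy"])/s["fy"]*z,z],-1)
    P=(c-s["t"])@s["R"]; P[z<=0]=np.nan
    return P
def fit(P):
    xy=P[:,:2]; c,(w,h),a=cv2.minAreaRect(xy.astype(np.float32)); m=xy.mean(0)
    d=np.linalg.svd(xy-m,full_matrices=False)[2][0]
    if d[1]<0:d=-d
    return np.array(c),(w,h),m,d,np.degrees(np.arctan2(d[1],d[0]))
def look(cam,labels,show=True):
    s=manip.snapshot(cam);P=cloud(s)
    for l in labels:
        for r in manip.cut_out(cam,l)[:2]:
            Q=P[r["mask"]];Q=Q[~np.isnan(Q).any(1)]
            if len(Q)<10: continue
            c,wh,m,d,a=fit(Q)
            print(l,round(r["p"],2),np.round(r["xy"]),len(Q),"rect",c.round(4),np.round(wh,3),"mean",m.round(4),"ang",a.round(1),"z",np.percentile(Q[:,2],[5,50,98]).round(4))
    return s,P
E
python3 - <<'E'
from h import *
print(manip.nose_length, manip.state())
for c in("top","scene"):
    print(c); s,P=look(c,["pin","line","mat","jam_jar","garlic_1","tomato_2","salt_shaker","spice_jar_0"])
    cv2.imwrite(f"pics/{c}0.png",s["color"][:,:,::-1])
E
```

```text
0.1734 {'time': 0.0, 'joint_pos': array([-1.3387919 ,  0.57648969,  0.02483956,  1.43792429, -0.01501578,
        1.12898095, -0.05649996]), 'qd': array([ 0.00211265,  0.00025938, -0.00031342,  0.00058278, -0.00041283,
        0.00081895,  0.00058711]), 'tau': array([ 4.91646042e-04, -7.65749359e+01,  2.24994488e+00, -2.85963678e+01,
        1.51001679e-02,  1.27841407e-02,  8.43537464e-06]), 'tcp_pos': array([0.20956466, 0.64146152, 0.40386508]), 'ee_rot': array([ 1.57231527e-01,  9.87561437e-01, -8.03472972e-04, -9.41773602e-05]), 'ft_force': array([-0.7336404 ,  0.69959736, -0.06314858]), 'ft_torque': array([-0.00463422,  0.0370933 , -0.00863295]), 'grip_force': 0.0, 'grip_width': 0.08552912178128484}
top
mat 0.84 [316. 202.] 7655 rect [0.4815 0.088 ] [0.382 0.205] mean [0.4784 0.0786] ang 81.7 z [-0.0028  0.0017  0.0075]
mat 0.36 [208. 199.] 573 rect [0.4778 0.3685] [0.069 0.072] mean [0.4773 0.3641] ang 69.9 z [0.05   0.0816 0.0874]
jam_jar 0.77 [210. 199.] 576 rect [0.4859 0.3713] [0.084 0.069] mean [0.4777 0.364 ] ang 61.3 z [0.0503 0.0816 0.0874]
garlic_1 0.47 [225. 169.] 226
[... 866 characters left out ...]
4818 0.3635] [0.069 0.064] mean [0.4765 0.3509] ang 11.0 z [0.0093 0.0633 0.0833]
jam_jar 0.36 [322. 153.] 182 rect [0.5616 0.3437] [0.05  0.084] mean [0.5617 0.3212] ang 156.2 z [0.014  0.0286 0.045 ]
garlic_1 0.59 [318. 153.] 190 rect [0.5745 0.3413] [0.082 0.052] mean [0.562 0.321] ang 167.9 z [0.0096 0.0276 0.0438]
tomato_2 0.56 [380. 289.] 372 rect [ 0.516  -0.1758] [0.048 0.045] mean [ 0.5133 -0.1806] ang 105.8 z [0.0195 0.0363 0.0466]
salt_shaker 0.6 [346. 290.] 446 rect [ 0.436  -0.1703] [0.035 0.033] mean [ 0.4339 -0.1741] ang 145.1 z [0.013  0.0559 0.0875]
spice_jar_0 0.85 [328. 299.] 793 rect [ 0.3814 -0.1715] [0.046 0.045] mean [ 0.3774 -0.18  ] ang 145.9 z [0.0121 0.0882 0.1059]
```

```bash
python3 - <<'E'
from h import *
import cv2
a=cv2.imread("pics/top0.png")[120:280,170:450]; b=cv2.imread("pics/scene0.png")[110:330,200:450]
a=cv2.resize(a,(700,400),interpolation=cv2.INTER_CUBIC); cv2.imwrite("pics/top0c.png",a)
for c in("top","scene"):
    s=manip.snapshot(c);P=cloud(s);C=s["color"].astype(int)
    # pin upper surface: in mat area, above mat
    X,Y,Z=P[...,0],P[...,1],P[...,2]
    reg=(X>.33)&(X<.64)&(Y>-.11)&(Y<.30)
    pin=reg&(Z>.012)&(Z<.06)&(C[...,0]-C[...,2]>30)
    n,l,st,_=cv2.connectedComponentsWithStats(pin.astype(np.uint8))
    k=1+np.argmax(st[1:,4]);m=l==k
    print(c,"pin",fit(P[m]),m.sum(),np.percentile(Z[m],[50,98]))
    t=m&(Z>.042);print(" crest",fit(P[t]),t.sum())
    w=reg&(Z<.012)&(C.min(-1)>C[reg&(Z<.012)].min(-1).max()-45)
    n,l,st,_=cv2.connectedComponentsWithStats(w.astype(np.uint8),connectivity=8)
    k=1+np.argmax(st[1:,4]);m=l==k
    print(" line",fit(P[m]),m.sum(),np.median(Z[m]), st[k])
E
```

```text
top pin (array([0.49291813, 0.17125483]), (0.04738541692495346, 0.2131793200969696), array([0.49144651, 0.17011138]), array([-0.99052088,  0.13736225]), np.float64(172.10476044130382)) 975 [0.04353137 0.05309442]
 crest (array([0.49344233, 0.17075768]), (0.03889697417616844, 0.13993149995803833), array([0.49264758, 0.17109154]), array([-0.99159136,  0.12940859]), np.float64(172.56458161571732)) 563
 line (array([0.46200493, 0.23403594]), (0.09013398736715317, 0.11614499241113663), array([0.4440183 , 0.24224118]), array([0.84083408, 0.54129294]), np.float64(32.77169863108152)) 652 0.0014498639000584015 [243 186  31  43 652]
scene pin (array([0.49273956, 0.1667892 ]), (0.045731186866760254, 0.21303904056549072), array([0.48957427, 0.16026902]), array([-0.98916868,  0.14678328]), np.float64(171.55944158134136)) 959 [0.03849331 0.04960454]
 crest (array([0.49327725, 0.16837415]), (0.035284023731946945, 0.13897180557250977), array([0.4920467 , 0.16656818]), array([-0.98947633,  0.14469484]), np.float64(171.68039154097178)) 394
 line (array([0.47558862, 0.02591167]), (0.2526289224624634, 0.19844207167625427), array([ 0.44513445, -0.01047975]), array([-0.42245861,  0.90638221]), np.float64(114.98990768203876)) 3492 0.0007452343352287137 [ 286  203   92   78 3492]
```

View pics/top0c.png

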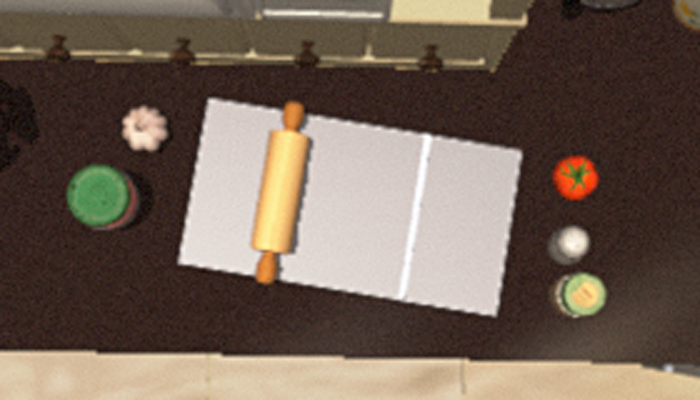

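View pics/scene0.png

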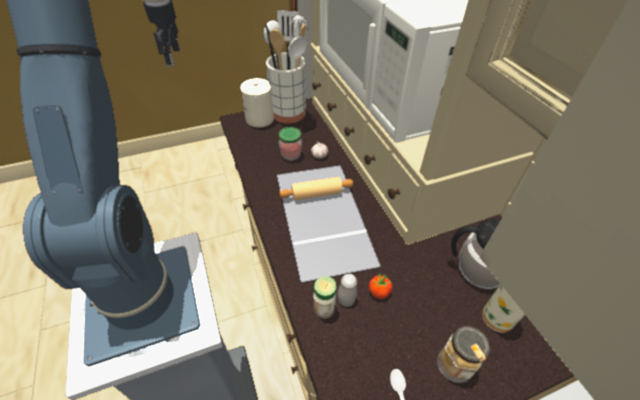

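The top view shows the pin at about crop (280,180), tilted like the mat. The white line runs from crop (428,136) to (403,299). The jar and garlic are to the left, and the tomato, shaker and spice jar to the right. The scene view agrees, and the cupboards stand behind the mat.

```bash
cat >> h.py <<'E'
from scipy.optimize import least_squares
from scipy.spatial.transform import Rotation as Ro
def wcloud():
    st=manip.state(); s=manip.snapshot("wrist"); z=s["range_z"]; v,u=np.mgrid[0:400,0:640]
    c=np.stack([(u-s["cx"])/s["fx"]*z,(v-s["cy"])/s["fy"]*z,z,np.ones_like(z)],-1)@np.asarray(s["T_tool_cam"]).T
    P=c[...,:3]@Ro.from_quat(st["ee_rot"]).as_matrix().T+st["tcp_pos"]; P[z<=0]=np.nan
    return s,P
def measure(s,P):
    """pin (cylinder fit) and line (top-hat), world; line on its own row"""
    C=s["color"].astype(int);X,Y,Z=P[...,0],P[...,1],P[...,2]
    reg=(X>.33)&(X<.64)&(Y>-.13)&(Y<.32)
    pin=reg&(Z>.03)&(Z<.058)&(C[...,0]-C[...,2]>25)&(C[...,0]>90)
    n,l,st,_=cv2.connectedComponentsWithStats(pin.astype(np.uint8)); Q=P[l==1+np.argmax(st[1:,4])]
    c,wh,m,d,a=fit(Q)
    def res(p):
        t=p[1];n=np.array([-np.sin(t),np.cos(t)]);o=(Q[:,:2]-c)@n-p[0]
        return np.hypot(o,Q[:,2]-p[2])-.024
    r=least_squares(res,[0,np.radians(a),.027],loss="soft_l1",f_scale=.002)
    t=r.x[1];pc=c+r.x[0]*np.array([-np.sin(t),np.cos(t)])
    print("pin",pc.round(4),"ang",np.degrees(t).round(2),"z",r.x[2].round(4),"rms",np.sqrt((r.fun**2).mean()).round(4),wh,len(Q))
    g=s["color"].min(-1); k=int(max(9,4*.006*s["fx"]/np.nanmedian(s["range_z"][reg])))|1
    th=cv2.morphologyEx(g,cv2.MORPH_TOPHAT,np.ones((k,k),np.uint8))
    for q in(12,20,30):
        m=(reg&(Z<.012)&(th>q)).astype(np.uint8)
        n,l,st,_=cv2.connectedComponentsWithStats(m,connectivity=8)
        L=P[l==1+np.argmax(st[1:,4])]; lc,lw,lm,ld,la=fit(L)
        print("line",q,lc.round(4),lw,"mean",lm.round(4),"ang",la.round(2),"z",np.median(L[:,2]).round(4),len(L))
    n=np.array([-np.sin(t),np.cos(t)]); t2=np.radians(la);n2=np.array([-np.sin(t2),np.cos(t2)])
    print("pin to line across:",((pc-lm)@n2).round(4),"along",((pc-lc)@[np.cos(t2),np.sin(t2)]).round(4))
    return pc,np.degrees(t)
E
python3 - <<'E'
from h import *
for c in("top","scene"): s=manip.snapshot(c); measure(s,cloud(s))
st=manip.state(); print(Ro.from_quat(st["ee_rot"]).as_matrix().round(3))
s,P=wcloud();print("wrist T",np.round(s["T_tool_cam"],3),s["fx"])
E
```

```text
pin [0.4928 0.1714] ang 172.24 z 0.0243 rms 0.0053 (0.04711535573005676, 0.2121903896331787) 928
line 12 [0.4725 0.0127] (0.023797567933797836, 0.200441375374794) mean [0.4739 0.0107] ang 171.42 z 0.0021 252
line 20 [0.4727 0.0116] (0.013664979487657547, 0.19999252259731293) mean [0.4748 0.0108] ang 171.62 z 0.0022 225
line 30 [0.4739 0.0114] (0.010502496734261513, 0.19765573740005493) mean [0.4765 0.0104] ang 171.74 z 0.0023 191
pin to line across: -0.1617 along 0.0042
pin [0.4935 0.1709] ang 171.9 z 0.0233 rms 0.0049 (0.04419168084859848, 0.21161603927612305) 738
line 12 [0.4736 0.0132] (0.01613077148795128, 0.19695329666137695) mean [0.4728 0.0135] ang 171.68 z 0.001 308
line 20 [0.4736 0.0134] (0.01419060304760933, 0.1969532072544098) mean [0.4741 0.0134] ang 171.74 z 0.001 244
line 30 [0.4743 0.0129] (0.012896581552922726, 0.1953350454568863) mean [0.4745 0.0133] ang 171.74 z 0.001 193
pin to line across: -0.1587 along 0.0037
[[-0.951  0.311  0.   ]
 [ 0.311  0.951  0.   ]
 [-0.     0.    -1.   ]]
wrist T [[-0.    -0.949 -0.316  0.081]
 [ 1.     0.    -0.     0.001]
 [ 0.    -0.316  0.949  0.03 ]
 [ 0.     0.     0.     1.   ]] 291.30557282858047
```

Call:
{"method": "servo_tool", "body": {"motion": "-0.0292 -0.0236 0 0 0 0 100;-0.0292 -0.0236 0 0 0 0 100;-0.0292 -0.0236 0 0 0 0 100;-0.0292 -0.0236 0 0 0 0 100;-0.0292 -0.0236 0 0 0 0 100;-0.0292 -0.0236 0 0 0 0 100;-0.0292 -0.0236 0 0 0 0 100;-0.0292 -0.0236 0 0 0 0 100;-0.0292 -0.0236 0 0 0 0 100;-0.0292 -0.0236 0 0 0 0 100;-0.0292 -0.0236 0 0 0 0 100;-0.0292 -0.0236 0 0 0 0 100"}}

```text
time: 2.15
tcp_pos: [0.4554, 0.2619, 0.405]
ee_rot: [0.157, 0.988, 0.0, 0.0]
ft_force: [1.0, -0.3, 0.2]
grip_width: 0.0858
grip_force: 0.0
```

Call:
{"method": "servo_tool", "body": {"motion": "-0.0292 -0.0236 0 0 0 0 100;-0.0292 -0.0236 0 0 0 0 100;0 0 0 0 0 0.12 100;0 0 0 0 0 0.12 100;0 0 0 0 0 0.12 100;0 0 0 0 0 0.12 100;0 0 0 0 0 0.12 100;0 0 0 0 0 0.12 100;0 0 0 0 0 0.12 100;0 0 0 0 0 0.12 100;0 0 0 0 0 0.12 100;0 0 0 0 0 0.12 100"}}

```text
time: 3.15
tcp_pos: [0.4956, 0.2007, 0.4048]
ee_rot: [0.69, 0.724, 0.0, 0.0]
ft_force: [-0.5, 0.1, 0.8]
grip_width: 0.0851
grip_force: 0.0
```

Call:
{"method": "servo_tool", "body": {"motion": "0 0 0.02 0 0 0.1 100;0 0 0.03 0 0 0.1 100;0 0 0.02 0 0 0 100;0 0 0 0 0 0 100"}}

```text
time: 3.48
tcp_pos: [0.4943, 0.2007, 0.3315]
ee_rot: [0.756, 0.654, -0.003, -0.001]
ft_force: [-0.3, -0.0, 0.6]
grip_width: 0.0852
grip_force: 0.0
```

```bash
sed -i 's/(Z>.03)&(Z<.058)/(Z>.041)\&(Z<.058)/' h.py; cat >> h.py <<'E'
def tool():
    st=manip.state();R=Ro.from_quat(st["ee_rot"]).as_matrix()
    print("t",round(st["time"],2),"tcp",st["tcp_pos"].round(4),"yaw_y",np.degrees(np.arctan2(R[1,1],R[0,1])).round(2),"R",R.round(4).tolist(),"F",st["ft_force"].round(2))
    return st["tcp_pos"],R
E
python3 - <<'E'
from h import *
p,R=tool()
s,P=wcloud(); cv2.imwrite("pics/w1.png",s["color"][:,:,::-1]); pc,a=measure(s,P)
d=np.r_[pc,0.027]-p; print("pin in tool", (R.T@d).round(4))
E
```

```text
t 3.48 tcp [0.4943 0.2007 0.3315] yaw_y -8.28 R [[0.144, 0.9896, -0.005], [0.9896, -0.144, -0.0027], [-0.0034, -0.0046, -1.0]] F [-0.34 -0.02  0.64]
pin [0.497  0.1722] ang 172.1 z 0.0278 rms 0.0006 (0.040434565395116806, 0.13974331319332123) 5607
line 12 [0.4648 0.0114] (0.21234479546546936, 0.06293956190347672) mean [0.4337 0.0064] ang 1.85 z 0.0043 1590
line 20 [0.4652 0.0112] (0.21234963834285736, 0.06027231737971306) mean [0.4314 0.0054] ang 2.0 z 0.0044 1385
line 30 [0.4646 0.0108] (0.211147740483284, 0.05960157513618469) mean [0.4287 0.0053] ang 2.57 z 0.0044 1311
pin to line across: 0.1637 along 0.0396
pin in tool [-0.0268  0.0082  0.3045]
```

View pics/w1.png

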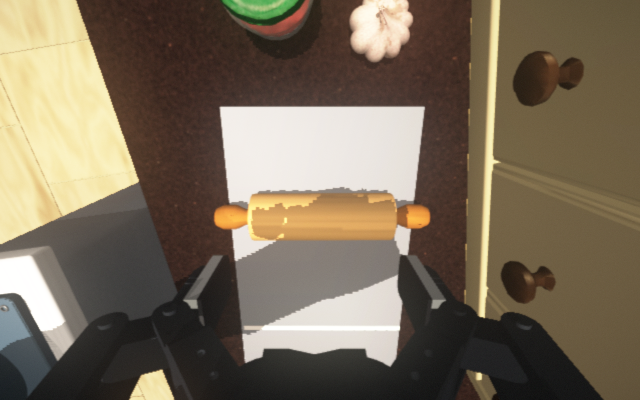

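The wrist view shows the pin barrel at about columns 250–397, rows 193–240. The line is at row 328, and the finger pads are at about (215,280) and (420,285), symmetric about the pin. The line fit was fouled by the mat's edges, so I'll limit it to the known strip.

```bash
python3 - <<'E'
t=open("h.py").read()
t=t.replace("    g=s[\"color\"].min(-1)","    lt=np.radians(171.74); u=(X-.4745)*np.cos(lt)+(Y-.012)*np.sin(lt); w=-(X-.4745)*np.sin(lt)+(Y-.012)*np.cos(lt)\n    reg=reg&(abs(w)<.014)&(abs(u)<.094)\n    g=s[\"color\"].min(-1)")
open("h.py","w").write(t)
E
python3 - <<'E'
from h import *
s,P=wcloud(); measure(s,P)
s=manip.snapshot("top"); measure(s,cloud(s))
E
```

```text
pin [0.4969 0.1722] ang 172.11 z 0.0278 rms 0.0006 (0.040684837847948074, 0.13962584733963013) 5549
line 12 [0.474  0.0121] (0.018075060099363327, 0.18703500926494598) mean [0.4767 0.0117] ang 173.58 z 0.0045 734
line 20 [0.4838 0.0111] (0.009099536575376987, 0.16796602308750153) mean [0.4858 0.0113] ang 171.81 z 0.0046 625
line 30 [0.4838 0.0113] (0.00877827126532793, 0.1679655760526657) mean [0.4876 0.0113] ang 171.64 z 0.0047 480
pin to line across: -0.1605 along 0.0105
pin [0.493  0.1713] ang 172.39 z 0.0254 rms 0.0023 (0.03723444417119026, 0.14041641354560852) 462
line 12 [0.4822 0.0072] (0.018176067620515823, 0.17079083621501923) mean [0.4843 0.0091] ang 171.73 z 0.0022 218
line 20 [0.4821 0.0095] (0.01077411137521267, 0.16880108416080475) mean [0.4853 0.0091] ang 171.72 z 0.0022 190
line 30 [0.4835 0.0089] (0.009463256224989891, 0.1658555269241333) mean [0.487  0.0088] ang 171.83 z 0.0024 163
pin to line across: -0.1617 along 0.0137
```

```bash
python3 - <<'E'
from h import *
p,R=tool(); s,P=wcloud(); T=(P-p)@R
m=(T[...,2]>.09)&(T[...,2]<.2)&(abs(T[...,1])<.075)
for sg in(1,-1):
    q=T[m&(T[...,1]*sg>.02)]; q=q[q[:,2].argsort()][-150:]
    print(len(q),q[:,2].max(),np.percentile(q,[2,50,98],axis=0).round(4).tolist())
E
```

```text
t 3.63 tcp [0.4961 0.2006 0.3357] yaw_y -8.28 R [[0.144, 0.9896, 0.0009], [0.9896, -0.144, 0.0003], [0.0004, 0.0008, -1.0]] F [-0.93 -0.64  0.44]
150 0.15962414200788058 [[-0.009, 0.0433, 0.1538], [0.0037, 0.0436, 0.1559], [0.0121, 0.0493, 0.1592]]
150 0.15950521400911147 [[-0.0088, -0.0471, 0.154], [0.004, -0.0419, 0.1558], [0.012, -0.0415, 0.1593]]
```

Call:
{"method": "servo_tool", "body": {"motion": "-0.006 0.002 0.03 0 0 0.006 100;-0.006 0.002 0.03 0 0 0 100;-0.006 0.002 0.03 0 0 0 100;0 0 0.006 0 0 0 100;0 0 0 0 0 0 100"}}

```text
time: 4.1
tcp_pos: [0.4989, 0.1816, 0.2384]
ee_rot: [0.759, 0.651, -0.001, -0.0]
ft_force: [-0.1, -0.3, 0.4]
grip_width: 0.0856
grip_force: 0.0
```

Call:
{"method": "servo_tool", "body": {"motion": "0 0 0.01 0 0 -0.006 100;0 0 0.01 0 0 0 100;0 0 0.007 0 0 0 100;0 0 0.002 0 0 0 100;0 0 0 0 0 0 100;0 0 0 0 0 0 100"}}

```text
time: 4.6
tcp_pos: [0.4992, 0.1827, 0.2106]
ee_rot: [0.756, 0.654, 0.001, -0.0]
ft_force: [-1.7, 2.0, 9.6]
grip_width: 0.0855
grip_force: 4.5
```

Call:
{"method": "servo_tool", "body": {"motion": "-0.004 0 0 0 0 0 100;-0.008 0 0 0 0 0 100;-0.008 0 0 0 0 0 100;-0.008 0 0 0 0 0 100;-0.004 0 0 0 0 0 100;0 0 0 0 0 0 100;0 0 0 0 0 0 100"}}

```text
time: 5.18
tcp_pos: [0.4946, 0.1503, 0.211]
ee_rot: [0.757, 0.654, 0.001, 0.0]
ft_force: [-2.6, 0.1, 16.0]
grip_width: 0.0852
grip_force: 8.0
```

```bash
python3 - <<'E'
from h import *
p,R=tool(); s,P=wcloud(); pc,a=measure(s,P); print("pin in tool",(R.T@(np.r_[pc,.027]-p)).round(4))
cv2.imwrite("pics/w2.png",s["color"][:,:,::-1])
E
```

```text
t 5.18 tcp [0.4946 0.1503 0.211 ] yaw_y -8.32 R [[0.1446, 0.9895, 0.0017], [0.9895, -0.1446, 0.0013], [0.0016, 0.0014, -1.0]] F [-2.61  0.13 15.95]
pin [0.4948 0.1561] ang 172.11 z 0.0278 rms 0.0006 (0.03997795283794403, 0.13933739066123962) 16058
  return np.nanmean(a, axis, out=out, keepdims=keepdims)
Traceback (most recent call last):
  File "h.py", line 49, in measure
    L=P[l==1+np.argmax(st[1:,4])]; lc,lw,lm,ld,la=fit(L)
             ~~~~~~~~~^^^^^^^^^^
ValueError: attempt to get argmax of an empty sequence
```

Call:
{"method": "servo_tool", "body": {"motion": "0 0 -0.008 0 0 0 100;0.01 0 0 0 0 0 100;0.006 0 0 0 0 0 100;0 0 0 0 0 0 100;0 0 0.008 0 0 0 100;0 0 0 0 0 0 100;-0.005 0 0 0 0 0 100;-0.009 0 0 0 0 0 100;-0.009 0 0 0 0 0 100;-0.009 0 0 0 0 0 100;-0.006 0 0 0 0 0 100;0 0 0 0 0 0 100"}}

```text
time: 6.23
tcp_pos: [0.4913, 0.1269, 0.2108]
ee_rot: [0.757, 0.653, 0.001, 0.0]
ft_force: [-2.9, -0.7, 27.3]
grip_width: 0.0856
grip_force: 14.0
```

```bash
cat > m.py <<'E'
from h import *
p,R=tool(); s,P=wcloud()
try: pc,a=measure(s,P)
except Exception: 
    pass
E
sed -i 's/^    print("pin",pc/    st_=manip.state();R_=Ro.from_quat(st_["ee_rot"]).as_matrix();print("pin in tool",(R_.T@(np.r_[pc,.027]-st_["tcp_pos"])).round(4)," to nominal line",(-(pc[0]-.4745)*np.sin(np.radians(171.74))+(pc[1]-.0115)*np.cos(np.radians(171.74))).round(4))\n&/' h.py
python3 -W ignore m.py
```

```text
t 6.23 tcp [0.4913 0.1269 0.2108] yaw_y -8.4 R [[0.146, 0.9893, 0.0017], [0.9893, -0.146, 0.0003], [0.0005, 0.0016, -1.0]] F [-2.88 -0.75 27.29]
pin in tool [ 0.0082 -0.0009  0.1837]  to nominal line -0.1255
pin [0.492  0.1358] ang 172.08 z 0.0278 rms 0.0006 (0.04080662131309509, 0.13929656147956848) 16752
line 12 [0.4246 0.0272] (0.011075708083808422, 0.022920047864317894) mean [0.423  0.0285] ang 2.09 z 0.0042 196
line 20 [0.4249 0.0299] (0.020762208849191666, 0.010429502464830875) mean [0.4226 0.028 ] ang 3.45 z 0.0042 166
line 30 [0.4244 0.0298] (0.01961599290370941, 0.010327668860554695) mean [0.4221 0.028 ] ang 3.68 z 0.0042 155
pin to line across: 0.1031 along 0.0743
```

Call:
{"method": "servo_tool", "body": {"motion": "0 0 -0.008 0 0 0 100;0.01 0 0 0 0 0 100;0.008 0 0 0 0 0 100;0 0 0 0 0 0 100;0 0 0.007 0 0 0 100;0 0 0 0 0 0 100;-0.005 0 0 0 0 0 100;-0.009 0 0 0 0 0 100;-0.009 0 0 0 0 0 100;-0.009 0 0 0 0 0 100;-0.006 0 0 0 0 0 100;0 0 0 0 0 0 100"}}

```text
time: 7.28
tcp_pos: [0.4882, 0.1071, 0.2109]
ee_rot: [0.757, 0.653, 0.0, 0.0]
ft_force: [-1.5, -0.7, 18.3]
grip_width: 0.0854
grip_force: 8.6
```

```bash
python3 -W ignore m.py|grep -v line.[123]
```

```text
t 7.28 tcp [0.4882 0.1071 0.2109] yaw_y -8.39 R [[0.1459, 0.9893, 0.0008], [0.9893, -0.1459, -0.0005], [-0.0003, 0.0009, -1.0]] F [-1.53 -0.69 18.28]
pin in tool [ 0.0082 -0.0006  0.1839]  to nominal line -0.1053
pin [0.489  0.1158] ang 172.09 z 0.0278 rms 0.0006 (0.04065478965640068, 0.1395760476589203) 16678
pin to line across: -0.1033 along 0.0009
```

Call:
{"method": "servo_tool", "body": {"motion": "0 0 -0.008 0 0 0 100;0.01 0 0 0 0 0 100;0.008 0 0 0 0 0 100;0 0 0 0 0 0 100;0 0 0.008 0 0 0 100;0 0 0 0 0 0 100;-0.005 0 0 0 0 0 100;-0.009 0 0 0 0 0 100;-0.009 0 0 0 0 0 100;-0.009 0 0 0 0 0 100;-0.006 0 0 0 0 0 100;0 0 0 0 0 0 100"}}

```text
time: 8.33
tcp_pos: [0.4854, 0.0873, 0.211]
ee_rot: [0.757, 0.653, 0.0, 0.001]
ft_force: [-1.5, -0.7, 17.1]
grip_width: 0.0856
grip_force: 8.4
```

Call:
{"method": "servo_tool", "body": {"motion": "0 0 -0.008 0 0 0 100;0.01 0 0 0 0 0 100;0.008 0 0 0 0 0 100;0 0 0 0 0 0 100;0 0 0.008 0 0 0 100;0 0 0 0 0 0 100;-0.005 0 0 0 0 0 100;-0.009 0 0 0 0 0 100;-0.009 0 0 0 0 0 100;-0.009 0 0 0 0 0 100;-0.006 0 0 0 0 0 100;0 0 0 0 0 0 100"}}

```text
time: 9.33
tcp_pos: [0.4825, 0.0676, 0.211]
ee_rot: [0.757, 0.654, 0.0, 0.001]
ft_force: [-0.7, 0.1, 17.1]
grip_width: 0.0856
grip_force: 8.5
```

```bash
python3 -W ignore m.py|grep -v line.[123]
```

```text
t 9.33 tcp [0.4825 0.0676 0.211 ] yaw_y -8.39 R [[0.1459, 0.9893, 0.0011], [0.9893, -0.1459, -0.0005], [-0.0003, 0.0012, -1.0]] F [-0.71  0.11 17.07]
pin in tool [ 0.0074 -0.0005  0.184 ]  to nominal line -0.0647
pin [0.4834 0.0756] ang 172.0 z 0.0278 rms 0.0006 (0.04080944508314133, 0.1392921507358551) 16660
pin to line across: -0.063 along 0.0011
```

Call:
{"method": "servo_tool", "body": {"motion": "0 0 -0.008 0 0 0 100;0.01 0 0 0 0 0 100;0.008 0 0 0 0 0 100;0 0 0 0 0 0 100;0 0 0.008 0 0 0 100;0 0 0 0 0 0 100;-0.005 0 0 0 0 0 100;-0.009 0 0 0 0 0 100;-0.009 0 0 0 0 0 100;-0.009 0 0 0 0 0 100;-0.006 0 0 0 0 0 100;0 0 0 0 0 0 100"}}

```text
time: 10.38
tcp_pos: [0.4796, 0.0478, 0.211]
ee_rot: [0.757, 0.654, 0.0, 0.001]
ft_force: [-1.6, -1.4, 17.1]
grip_width: 0.0853
grip_force: 8.8
```

Call:
{"method": "servo_tool", "body": {"motion": "0 0 -0.008 0 0 0 100;0.01 0 0 0 0 0 100;0.008 0 0 0 0 0 100;0 0 0 0 0 0 100;0 0 0.008 0 0 0 100;0 0 0 0 0 0 100;-0.005 0 0 0 0 0 100;-0.009 0 0 0 0 0 100;-0.009 0 0 0 0 0 100;-0.009 0 0 0 0 0 100;-0.006 0 0 0 0 0 100;0 0 0 0 0 0 100"}}

```text
time: 11.38
tcp_pos: [0.4766, 0.028, 0.211]
ee_rot: [0.757, 0.653, 0.0, 0.001]
ft_force: [-2.4, -0.1, 17.1]
grip_width: 0.0852
grip_force: 9.1
```

Call:
{"method": "servo_tool", "body": {"motion": "0.004 0 -0.01 0 0 0 100;0.008 0 -0.02 0 0 0 100;0.008 0 -0.03 0 0 0 100;0.01 0 -0.03 0 0 0 100;0.01 0 -0.01 0 0 0 100;0 0 0 0 0 0 100;0 0 0 0 0 0 100"}}

```text
time: 11.97
tcp_pos: [0.4823, 0.0696, 0.3102]
ee_rot: [0.756, 0.655, 0.0, 0.0]
ft_force: [1.1, 0.4, -0.9]
grip_width: 0.0854
grip_force: 0.0
```

```bash
python3 -W ignore - <<'E'
from h import *
tool(); s,P=wcloud(); measure(s,P); cv2.imwrite("pics/w3.png",s["color"][:,:,::-1])
s=manip.snapshot("scene"); measure(s,cloud(s))
E
```

```text
t 11.97 tcp [0.4823 0.0696 0.3102] yaw_y -8.22 R [[0.1429, 0.9897, 0.0003], [0.9897, -0.1429, 0.0001], [0.0001, 0.0003, -1.0]] F [ 1.1   0.44 -0.86]
pin in tool [-0.0339  0.0007  0.2827]  to nominal line -0.0239
pin [0.4775 0.0352] ang 171.84 z 0.0279 rms 0.0006 (0.0393606461584568, 0.1394786834716797) 6217
line 12 [ 0.5614 -0.0061] (0.0171013493090868, 0.011718571186065674) mean [ 0.5608 -0.0073] ang 91.66 z 0.0043 128
line 20 [ 0.5614 -0.0061] (0.0171013493090868, 0.011718571186065674) mean [ 0.5608 -0.0073] ang 91.66 z 0.0043 128
line 30 [ 0.5615 -0.0059] (0.01759442314505577, 0.010340352542698383) mean [ 0.5615 -0.0068] ang 102.12 z 0.0044 111
pin to line across: 0.0734 along 0.0579
pin in tool [-0.0355 -0.0015  0.2824]  to nominal line -0.0219
pin [0.4747 0.0335] ang 171.78 z 0.0245 rms 0.0014 (0.037912752479314804, 0.13991829752922058) 552
line 12 [0.4748 0.0128] (0.026189137250185013, 0.18725712597370148) mean [0.4764 0.0133] ang 171.45 z 0.001 318
line 20 [0.4748 0.0129] (0.02600240334868431, 0.18725712597370148) mean [0.4764 0.0132] ang 171.51 z 0.001 278
line 30 [0.4748 0.0129] (0.02600240334868431, 0.18725712597370148) mean [0.4768 0.0132] ang 171.5 z 0.001 235
pin to line across: -0.0198 along 0.0032
```

View pics/w3.png

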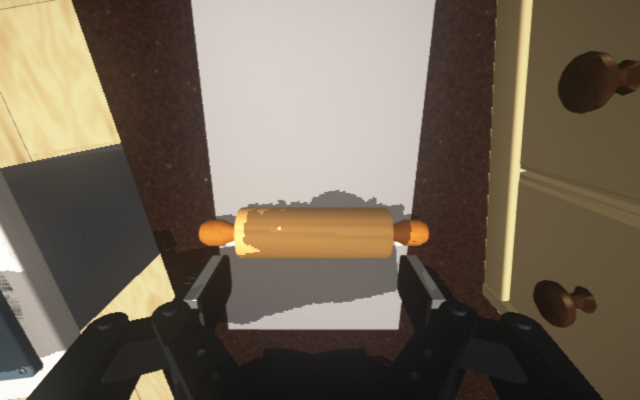

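The wrist view shows the pin at rows 208–258, lying square to the mat. The line is hidden just beyond it. I'll move the camera forward so that it looks down on both.

Call:
{"method": "servo_tool", "body": {"motion": "-0.02 0 -0.02 0 0 0 100;-0.03 0 -0.02 0 0 0 100;-0.03 0 0 0 0 0 100;-0.02 0 0 0 0 0 100;0 0 0 0 0 0 100;0 0 0 0 0 0 100;0 0 0 0 0 0 100"}}

```text
time: 12.65
tcp_pos: [0.4678, -0.0297, 0.3497]
ee_rot: [0.757, 0.654, -0.001, -0.001]
ft_force: [-0.3, 0.7, 0.7]
grip_width: 0.0853
grip_force: 0.0
```

```bash
python3 -W ignore - <<'E'
from h import *
tool(); s,P=wcloud(); measure(s,P); cv2.imwrite("pics/w4.png",s["color"][:,:,::-1])
E
```

```text
t 12.65 tcp [ 0.4678 -0.0297  0.3497] yaw_y -8.34 R [[0.145, 0.9894, -0.0018], [0.9894, -0.145, 0.0], [-0.0002, -0.0018, -1.0]] F [-0.26  0.74  0.66]
pin in tool [0.0653 0.0008 0.3228]  to nominal line -0.0239
pin [0.4776 0.0352] ang 171.8 z 0.0278 rms 0.0006 (0.04115031659603119, 0.14012391865253448) 6773
line 12 [0.5565 0.0037] (0.017170054838061333, 0.023670725524425507) mean [0.5596 0.0017] ang 29.0 z 0.0044 220
line 20 [0.5565 0.0037] (0.0170915387570858, 0.023670725524425507) mean [0.5596 0.0017] ang 27.0 z 0.0044 218
line 30 [0.5575 0.0029] (0.015972856432199478, 0.021300004795193672) mean [0.5597 0.0015] ang 25.78 z 0.0043 211
pin to line across: 0.0661 along -0.0579
```

View pics/w4.png

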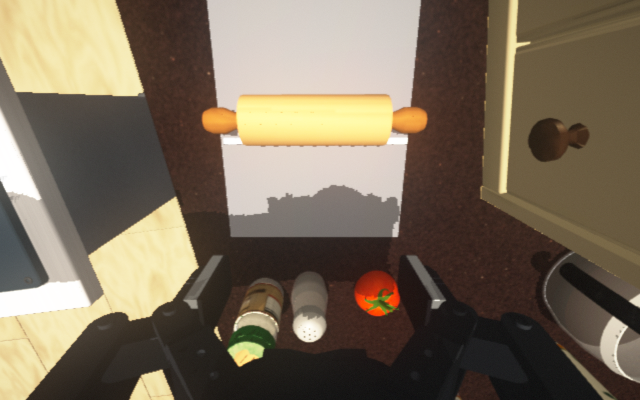

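The line now shows at both sides of the barrel, near (228,140) and (400,141). I'll measure those two stubs.

```bash
python3 -W ignore - <<'E'
from h import *
s,P=wcloud(); g=s["color"].min(-1).astype(int)
lt=np.radians(171.74); n=np.array([-np.sin(lt),np.cos(lt)])
for c in (229,232,395,398,401,404):
    print(c,[(r,int(g[r,c]),round(float(1e3*((P[r,c,:2]-[.4775,.0352])@n)),1)) for r in range(133,149)])
E
```

```text
229 [(133, 95, 13.8), (134, 139, 14.9), (135, 196, 16.0), (136, 202, 17.0), (137, 215, 17.9), (138, 246, 18.9), (139, 255, 19.9), (140, 255, 21.3), (141, 255, 22.2), (142, 255, 23.3), (143, 254, 24.3), (144, 236, 25.5), (145, 208, 26.4), (146, 205, 27.7), (147, 205, 28.7), (148, 204, 29.7)]
232 [(133, 112, 13.8), (134, 112, 15.0), (135, 116, 15.9), (136, 146, 16.9), (137, 211, 18.0), (138, 246, 19.0), (139, 255, 20.0), (140, 255, 21.1), (141, 255, 22.2), (142, 255, 23.3), (143, 255, 24.2), (144, 247, 25.4), (145, 212, 26.6), (146, 204, 27.7), (147, 204, 28.7), (148, 204, 29.7)]
395 [(133, 130, 13.9), (134, 175, 14.8), (135, 200, 15.9), (136, 202, 17.0), (137, 212, 17.9), (138, 243, 19.0), (139, 254, 20.0), (140, 255, 21.1), (141, 255, 22.1), (142, 254, 23.2), (143, 254, 24.3), (144, 232, 25.3), (145, 205, 26.5), (146, 201, 27.6), (147, 202, 28.7), (148, 203, 29.7)]
398 [(133, 111, 14.0), (134, 139, 14.9), (135, 196, 16.0), (136, 200, 17.0), (137, 213, 18.1), (138, 243, 18.9), (139, 254, 20.0), (140, 254, 21.2), (141, 254, 22.3), (142, 254, 23.2), (143, 254, 24.4), (144, 243, 25.4), (145, 209, 26.4), (146, 200, 27.5), (147, 202, 28.6), (148, 202, 29.7)]
401 [(133, 83, 11.4), (134, 148, 14.8), (135, 196, 15.8), (136, 202, 17.0), (137, 213, 18.0), (138, 242, 19.1), (139, 254, 20.0), (140, 254, 21.2), (141, 254, 22.3), (142, 254, 23.4), (143, 254, 24.2), (144, 243, 25.5), (145, 209, 26.6), (146, 201, 27.6), (147, 201, 28.9), (148, 201, 29.6)]
404 [(133, 64, 11.0), (134, 102, 14.9), (135, 142, 16.0), (136, 196, nan), (137, 211, 18.0), (138, 242, 19.1), (139, 254, 20.1), (140, 254, 21.1), (141, 254, 22.1), (142, 254, 23.4), (143, 254, 24.5), (144, 238, 25.5), (145, 206, 26.4), (146, 201, 27.6), (147, 201, 28.5), (148, 199, 29.5)]
```

Call:
{"method": "servo_tool", "body": {"motion": "0.03 0 0 0 0 0.001 100;0.03 0 0 0 0 0 100;0.016 0 0.01 0 0 0 100;0 0 0.04 0 0 0 100;0 0 0.04 0 0 0 100;0 0 0.03 0 0 0 100;0 0 0.01 0 0 0 100;0 0 0 0 0 0 100;0 0 0 0 0 0 100"}}

```text
time: 13.5
tcp_pos: [0.4788, 0.0456, 0.22]
ee_rot: [0.757, 0.654, -0.001, -0.0]
ft_force: [0.2, 0.1, 1.0]
grip_width: 0.0855
grip_force: 0.0
```

```bash
python3 -W ignore m.py|grep -v line.[123]
```

```text
t 13.5 tcp [0.4788 0.0456 0.22  ] yaw_y -8.33 R [[0.1448, 0.9895, -0.002], [0.9895, -0.1448, -0.0006], [-0.0009, -0.0019, -1.0]] F [0.19 0.14 1.02]
pin in tool [-0.0103  0.0002  0.1938]  to nominal line -0.024
pin [0.4778 0.0352] ang 171.87 z 0.0279 rms 0.0006 (0.03891067951917648, 0.13925716280937195) 11913
pin to line across: 0.0888 along 0.0402
```

Call:
{"method": "servo_tool", "body": {"motion": "0 0 0.0085 0 0 0 100;0 0 0.002 0 0 0 100;0 0 0 0 0 0 100;-0.005 0 0 0 0 0 100;-0.008 0 0 0 0 0 100;-0.008 0 0 0 0 0 100;-0.008 0 0 0 0 0 100;-0.006 0 0 0 0 0 100;-0.003 0 0 0 0 0 100;0 0 0 0 0 0 100;0 0 0 0 0 0 100"}}

```text
time: 14.47
tcp_pos: [0.4739, 0.0074, 0.2111]
ee_rot: [0.757, 0.653, 0.001, 0.001]
ft_force: [-0.7, -0.4, 7.0]
grip_width: 0.085
grip_force: 3.4
```

```bash
python3 -W ignore m.py|grep -v line.[123]
```

```text
t 14.47 tcp [0.4739 0.0074 0.2111] yaw_y -8.4 R [[0.1461, 0.9893, 0.0025], [0.9893, -0.1461, 0.0003], [0.0006, 0.0024, -1.0]] F [-0.68 -0.39  7.  ]
pin in tool [ 0.0086 -0.0007  0.1841]  to nominal line -0.0047
pin [0.4749 0.0162] ang 171.84 z 0.0278 rms 0.0007 (0.03934542089700699, 0.13990768790245056) 16814
pin to line across: 0.0145 along 0.0888
```

Call:
{"method": "servo_tool", "body": {"motion": "0 0 -0.008 0 0 0 100;0.006 0 0 0 0 0 100;0.006 0 0 0 0 0 100;0 0 0 0 0 0 100;0 0 0 0 0 0 100;0 0 0.006 0 0 0 100;0 0 0.002 0 0 0 100;0 0 0 0 0 0 100;0 0 0 0 0 0 100"}}

```text
time: 15.27
tcp_pos: [0.4752, 0.0194, 0.2109]
ee_rot: [0.757, 0.654, 0.001, 0.0]
ft_force: [-3.1, 1.3, 24.8]
grip_width: 0.0852
grip_force: 12.2
```

```bash
python3 -W ignore m.py|grep -v line.[123]
```

```text
t 15.27 tcp [0.4752 0.0194 0.2109] yaw_y -8.38 R [[0.1458, 0.9893, 0.001], [0.9893, -0.1458, 0.0006], [0.0008, 0.0009, -1.0]] F [-3.1   1.34 24.82]
pin in tool [-3.500e-03 -1.000e-04  1.839e-01]  to nominal line -0.0046
pin [0.4748 0.0161] ang 171.83 z 0.0278 rms 0.0007 (0.039227865636348724, 0.13950638473033905) 13889
pin to line across: -0.0883 along 0.0074
```

Call:
{"method": "servo_tool", "body": {"motion": "-0.001 0 0 0 0 0 100;-0.002 0 0 0 0 0 100;-0.0016 0 0 0 0 0 100;-0.001 0 0 0 0 0 100;0 0 0 0 0 0 100;0 0 0 0 0 0 100;0 0 -0.001 0 0 0 100;0 0 -0.002 0 0 0 100;0 0 -0.005 0 0 0 100;0 0 0 0 0 0 100"}}

```text
time: 16.15
tcp_pos: [0.4744, 0.0139, 0.2185]
ee_rot: [0.757, 0.654, 0.0, 0.0]
ft_force: [0.2, 0.3, -0.1]
grip_width: 0.0855
grip_force: 0.0
```

```bash
python3 -W ignore m.py|grep -v line.[123]
```

```text
t 16.15 tcp [0.4744 0.0139 0.2185] yaw_y -8.38 R [[0.1458, 0.9893, 0.0001], [0.9893, -0.1458, -0.0001], [-0.0001, 0.0001, -1.0]] F [ 0.25  0.32 -0.12]
pin in tool [-7.000e-04  1.000e-04  1.913e-01]  to nominal line -0.0018
pin [0.4745 0.0133] ang 171.84 z 0.0278 rms 0.0006 (0.04041646048426628, 0.13915565609931946) 13840
pin to line across: 0.0819 along 0.0358
```

Call:
{"method": "servo_tool", "body": {"motion": "0 0 -0.02 0 0 0 100;0 0 -0.04 0 0 0 100;0 0 -0.04 0 0 0 100;0 0 -0.02 0 0 0 100;0.03 0 0 0 0 0 100;0.04 0 0 0 0 0 100;0.04 0 0 0 0 0 100;0.04 0 0 0 0 0 100;0.03 0 0 0 0 0 100;0 0 0 0 0 0 100;0 0 0 0 0 0 100"}}

```text
time: 17.12
tcp_pos: [0.5003, 0.1941, 0.3375]
ee_rot: [0.756, 0.655, -0.0, -0.0]
ft_force: [0.4, -0.5, -0.4]
grip_width: 0.0854
grip_force: 0.0
```

```bash
python3 -W ignore - <<'E'
from h import *
tool(); im=[]
for c in("top","scene"):
    s=manip.snapshot(c)
    look(c,["jam_jar","garlic_1","tomato_2","salt_shaker","spice_jar_0"])
    im.append(s)
    try: measure(s,cloud(s))
    except Exception as e: print(e)
a=im[0]["color"][150:260,270:420]; b=im[1]["color"][200:320,250:414]
cv2.imwrite("pics/f.png",np.vstack([cv2.resize(x,(500,290),interpolation=cv2.INTER_CUBIC) for x in(a,b)])[:,:,::-1])
E
```

```text
t 17.12 tcp [0.5003 0.1941 0.3375] yaw_y -8.14 R [[0.1416, 0.9899, -0.0007], [0.9899, -0.1416, -0.0003], [-0.0004, -0.0007, -1.0]] F [ 0.36 -0.51 -0.39]
jam_jar 0.68 [319. 205.] 5206 rect [0.4753 0.0455] [0.299 0.201] mean [0.4761 0.0384] ang 74.5 z [-0.0026  0.0018  0.0076]
jam_jar 0.64 [208. 198.] 587 rect [0.4858 0.3788] [0.082 0.088] mean [0.4787 0.367 ] ang 29.1 z [0.0003 0.0815 0.0874]
tomato_2 0.73 [399. 191.] 250 rect [ 0.5179 -0.1734] [0.05 0.05] mean [ 0.5171 -0.172 ] ang 0.3 z [0.0254 0.0376 0.0477]
tomato_2 0.4 [397. 238.] 299 rect [ 0.381  -0.1674] [0.045 0.045] mean [ 0.3801 -0.1634] ang 110.2 z [0.0372 0.1033 0.1091]
salt_shaker 0.64 [396. 220.] 199 rect [ 0.4441 -0.1651] [0.039 0.053] mean [ 0.4376 -0.1586] ang 150.9 z [0.0286 0.0779 0.0914]
salt_shaker 0.26 [207. 200.] 527 rect [0.4778 0.3675] [0.065 0.066] mean [0.4766 0.3649] ang 52.0 z [0.0552 0.0819 0.0875]
spice_jar_0 0.83 [399. 241.] 295 rect [ 0.3803 -0.1664] [0.044 0.043] mean [ 0.3799 -0.1625] ang 84.8 z [0.029  0.1032 0.109 ]
pin in tool [-0.1809 -0.0032  0.3114]  to nominal line -0.0005
pin [0.4709 0.0125]
[... 1043 characters left out ...]
 43.0 z [0.0055 0.0545 0.0873]
spice_jar_0 0.92 [326. 297.] 767 rect [ 0.3818 -0.1719] [0.047 0.044] mean [ 0.3779 -0.1805] ang 176.1 z [0.0127 0.0888 0.1059]
pin in tool [-0.1827 -0.003   0.3112]  to nominal line 0.0002
pin [0.4711 0.0118] ang 171.9 z 0.0245 rms 0.0014 (0.036955367773771286, 0.13841462135314941) 579
line 12 [ 0.5562 -0.0056] (0.019206346943974495, 0.01439349539577961) mean [ 0.5559 -0.0049] ang 35.06 z 0.0009 31
line 20 [ 0.5561 -0.0055] (0.019206346943974495, 0.013971678912639618) mean [ 0.5553 -0.0036] ang 36.4 z 0.0011 22
line 30 [0.3941 0.0236] (0.02368611842393875, 0.010275193490087986) mean [0.3947 0.0241] ang 12.19 z 0.0019 19
pin to line across: -0.0282 along 0.0727
```

View pics/f.png

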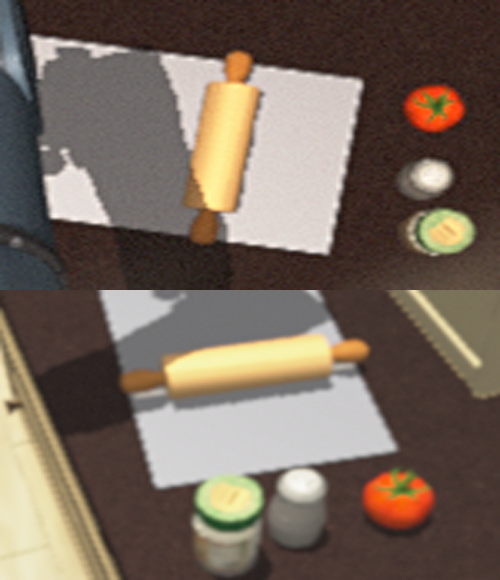

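```bash
python3 -c "
from bench import manip
print(manip.sign_off())"
```

```text
the job is handed in; nothing more can be done
None
```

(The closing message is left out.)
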